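# Shut and latch the sample compartment of a water analyser

### The arm

A 6-joint arm with a two-finger parallel gripper is mounted at the origin on the work surface. World frame = base frame: x ahead of the robot, y to its left, z up, the work surface at z = 0. Lengths are in m, angles in degrees, forces in N, time in s.
With the tool pointing down it reaches from about 0.325 to 0.775 m from the base axis. Payload 9.3 kg.
Tool frame: the origin (TCP) lies between the finger pads; the fingertips stand 17 mm ahead of it and the grasp point (between the pads) lies 2 mm behind it (ctrl.tip_reach is the distance from the TCP to the fingertips, in m); x points along the fingers, y is the direction in which the jaws open and shut, and the axes are right-handed (so a half turn about x gives the same grasp; the last joint's range is limited). The gripper opens to 85 mm and grips with 20 to 120 N. Pads are 22 mm wide; open, the fingers measure 114 mm over their backs; the gripper's body (76 mm by 85 mm) begins 54 mm behind the grasp point. The pads swing forward as they close: fully open they stand 13 mm farther back than shut.
Start: joints at [-81.624, 14.817, 1.232, 76.415, 0, 81.257], TCP at [0.162, -0.526, 0.248] pointing down, gripper open.
Joint ranges: [-174.27, 174.27], [-52.1, 104.24], [-59.71, 78.15], [-110.17, 111.67], [-87.03, 83.33], [-180, 180]. Speed limits (degrees/s): [127.2, 127.2, 159.86, 180, 180, 180].

### API

Orientations are given as [roll, pitch, yaw] about the fixed x, y, z axes, in that order (R = Rz(yaw) Ry(pitch) Rx(roll)).
In Python, from plant import ctrl gives the robot as it stands.
- The arm moves only by the shell command python3 -m jog 'ROWS' [FORCE]. ROWS is JSON, a list of rows, each an object of numbers: "claw": the closure, from 0 (fully open) to 1 (shut); "dx", "dy", "dz": the shift along the world's x, y, z in units of 0.4 m (1.0 is 0.4 m); "turn": the turn about the world's z in units of 60 degrees (1.0 is 60 degrees). In form: [{"claw": .., "dx": .., "dy": .., "dz": .., "turn": ..}, ...]. A call has 1 to 5 rows; each row is the pose to reach, as a shift and turn from the pose commanded when the call began; what a row does not reach only later rows make up. A row lasts 1/10 s, in which the tool goes at most 50 mm and 8.59 degrees, less where a joint would pass 70% of its speed; a pose out of reach is approached as far as the arm can. A call with a number of a shift or a turn outside -1 to 1 is refused whole. A call with a gripper value outside its range is refused whole. The fingers move at their own pace and stop on an object; FORCE is the grip in N (left out, the last holds). Time passes only in rows, so rows that repeat a pose let the fingers close. It gives the time, the measured TCP pose, the force and the opening at its end, in the units of the state.
- ctrl.read_state(): the state, without advancing time (a new reading comes with each control period).
- ctrl.camera(name): name is "scene" or "top" or "wrist"; returns the picture (400x640x3 uint8, red, green, blue); there is no depth.
- ctrl.camera_info(name): a dict with "fx", "fy", "cx", "cy" (pixels), "extrinsics" (4x4, takes a point from camera to world coordinates). Camera axes: x right, y up, looking along -z (the intrinsics and any distortion apply to the point x, -y, -z); pixel columns grow to the right and rows downward; lengths in m; the calibration is good to about 2 mm. A picture is of the moment at which its call begins: read the wrist's pose just before it. camera_info takes no time and is no camera call; for the wrist camera it gives the pose at the moment of the call.
- ctrl.sign_off(): hands the job in, once; it reports no verdict.
The state is a dict: "time": time; "joint_positions": joint angles; "dq": joint speeds; "joint_torque": joint torques, N m; "ee_pos": TCP position; "ee_rot": TCP orientation; "force": force on the tool from outside, world axes, zero at the start; "moment": the same for the moment, N m; "finger_gap": finger opening in m.
Only numpy, scipy, OpenCV 4.12 (cv2) and the standard library are available. Lean on these libraries where they do the work, as an engineer would, in place of code of your own. Each camera call takes 0.05 s, during which the arm holds its last target. There are 200 camera calls.

### The job

Close up the sample module: lower its raised lid fully and gently, then lift the steel swing hook, swing it round over the strike plate on the lid and let it down so that its nose sits right down in the slot, without forcing it. The strike is adjustable and seldom sits exactly on the centre line, so feel for the slot. Let go, and leave the two vials on the module's deck and the wash bottle beside it where they stand.

Things in the scene. Friction and masses are not known exactly. Their poses are not given: they have to be found in the camera images.
- module: cream instrument housing, 260 (x) by 360 (y) by 115 mm high, fixed; origin at the centre of its underside on the bench, x from its front (robot side) to its back, z up. Its front 85 mm is a flat deck at height 115 mm with the hook's post; behind it lies the vial compartment under the lid
- lid_hinge (a joint): angle of the lid in rad: 0 shut, grows as it opens upward (starts 0.6 to 0.9). A stiff hinge with about 0.7 N m of friction holds the lid wherever it is left; push it down with some 5 to 10 N
- lid: cream lid panel, 155 (x) by 350 (y) by 10 mm, 0.55 kg; origin on the hinge axis, middle of its back edge, on its underside; it spans x = -155 mm (front edge) to 0, z = 0 to 10 mm, z out of its outer face. Shut, that face is 115 mm above the bench, flush with the deck. A grey ridge handle, 12 (x) by 50 (y) mm, rising 20 mm above the face, is at x = -138, y = -140 mm
- strike_zero (a point): point on the lid's outer face, on its centre line, 100 mm before the hinge. About it lies the steel strike plate, 44 mm long in x, 8 mm high; from +y to -y: a flat land 36 mm wide, a slot 12 mm wide running along x and down to the lid's face, a second land 36 mm wide. The slot's middle is anywhere from y = -14 to +14 mm of this point (clamped there, holds 90 N, place not reported)
- lid_push (a point): clear spot on the lid's outer face where it can be pushed, 125 mm in front of the hinge axis and 88 mm to the -y side of the centre line
- lid_axis (a point): point on the lid's hinge axis, at the middle of its width; the axis runs along the module's y, 105 mm above the bench
- hook_pivot (a point): foot of the hook's vertical post on the deck, on the module's centre line, 100 mm in front of its origin, 115 mm up; the hook turns about this vertical axis. The post is up to 28 mm thick and its cap ends 69 mm above the deck
- hook_swing (a joint): hook angle about its post in rad: 0 when the arm points along the module's +x (over the lid's centre line); grows anticlockwise seen from above, to the module's +y side, where it is parked (starts 1.2 to 1.55). Range -0.19 to 1.65; stays where it is left, slight friction (0.05 N m). In the slot it reads -0.14 to 0.14, depending on the strike
- hook_lift (a joint): height in m by which the hook is raised on its post, 0 (bottom) to 0.022; its weight of about 2.5 N brings it down, also when parked. It reads about 0.007 with the nose riding on a land; lift it more than that to swing over the lands. When let down on a land and dragged along slowly, the nose falls into the slot by its weight and then stops sideways. Nose down in the slot: 0
- hook: steel hook: arm 16 mm wide, 10 mm thick; origin on the post axis at mid-thickness, 25 mm above the deck when down; x along the arm (tip at 129 mm), z up. A black upright round knob, 16 mm across, 42 mm tall, stands on the arm 90 mm from the axis, its foot 30 mm above the deck. A round nose, 8 mm across, points down 116 mm from the axis; when down its end is 1 mm above deck and shut lid
- hook_knob (a point): centre of the top of the hook's knob, 72 mm above the deck when the hook is down
- hook_nose (a point): centre of the lower end of the hook's nose
- wash_bottle: white wash bottle beside the module, 60 mm across, 150 mm tall; origin under its centre. Leave it
- vial_a: small capped glass vial standing on the module's deck, 22 mm across, 45 mm tall; origin under its centre. Leave it
- vial_b: second such vial on the deck. Leave it

How it is judged:
By the outcome, as a careful person would: the job done as asked, in the order asked, and still so for the second after the job is handed in, with the robot touching nothing.
It also fails if it takes over 61 s, if anything falls off the work surface, if the arm or the gripper's body presses on something with over 40 N, if the wrist force passes 120 N, or if a joint passes its speed limit or range.

## Working session

There is one attempt and no reset: what is moved stays moved. The work goes in short steps, Python scripts to look and compute and a shell command to move; the robot and the scene stay as the last step left them, time stands still between calls to the robot, and variables do not carry over. Pictures are saved under pics/ and viewed, about 8 in all and at most 12, crops included, and the job is handed in when it is done.

```bash
ls; mkdir -p pics; python3 - <<'E'
from plant import ctrl
import cv2,json
s=ctrl.read_state();print({k:s[k] for k in('time','ee_pos','ee_rot','force','finger_gap')},ctrl.tip_reach)
for n in('scene','top'):
    cv2.imwrite(f'pics/{n}0.png',ctrl.camera(n)[:,:,::-1]);i=ctrl.camera_info(n);print(n,i)
E
```

```text
pics
{'time': 0.0, 'ee_pos': array([ 0.16185291, -0.52539051,  0.24764994]), 'ee_rot': array([-97.91183941,  89.92311181,  99.20765344]), 'force': array([0.49827184, 0.42853388, 0.75138925]), 'finger_gap': 0.0855896928779548} 0.017
scene {'fx': 518.521163792215, 'fy': 518.521163792215, 'cx': 313.8936863678271, 'cy': 199.011401436363, 'extrinsics': array([[-0.8116324 , -0.3817961 ,  0.44213638,  1.00162867],
       [ 0.58413251, -0.53882967,  0.6070023 ,  0.42926276],
       [ 0.00648509,  0.75092897,  0.66035114,  0.67507579],
       [ 0.        ,  0.        ,  0.        ,  1.        ]])}
top {'fx': 368.5553060046331, 'fy': 368.5553060046331, 'cx': 319.6642234700434, 'cy': 202.15921125332127, 'extrinsics': array([[-0.01728459,  0.99420924, -0.10606242,  0.55919177],
       [-0.99947288, -0.014265  ,  0.02916285, -0.07276621],
       [ 0.02748099,  0.10651058,  0.99393173,  0.79495767],
       [ 0.        ,  0.        ,  0.        ,  1.        ]])}
```

View pics/scene0.png

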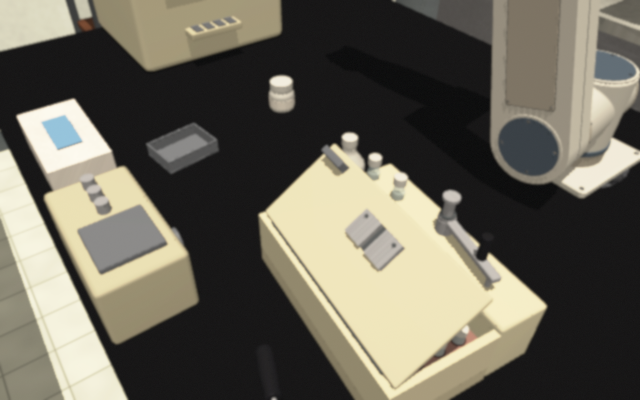

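View pics/top0.png

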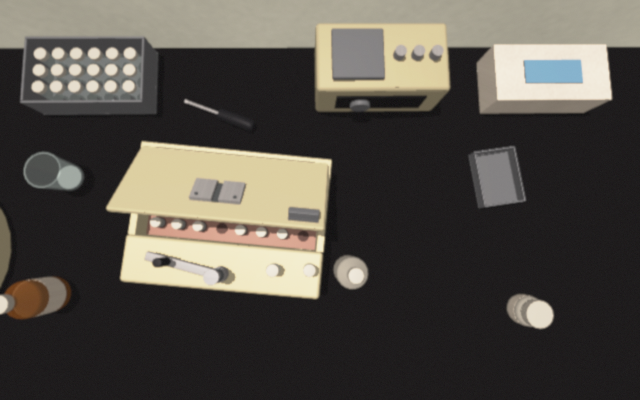

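The top view shows the deck's front edge from about (122,283) to (320,296), the post near (215,275), the knob near (160,262), the vials at (273,270) and (310,270), the bottle at (352,272), and the strike at (217,190) on the raised lid. Next I fit these points.

```bash
cat > h.py <<'E'
from plant import ctrl
import cv2,numpy as np
def ray(n,u,v,info=None):
    i=info or ctrl.camera_info(n);E=i['extrinsics']
    d=np.array([(u-i['cx'])/i['fx'],-(v-i['cy'])/i['fy'],-1.])
    return E[:3,3],E[:3,:3]@d
def onz(n,u,v,z):
    o,d=ray(n,u,v);return o+d*(z-o[2])/d[2]
def tri(u1,v1,u2,v2):
    (o1,d1),(o2,d2)=ray('top',u1,v1),ray('scene',u2,v2)
    t=np.linalg.lstsq(np.c_[d1,-d2],o2-o1,rcond=None)[0]
    a,b=o1+d1*t[0],o2+d2*t[1];return (a+b)/2,np.linalg.norm(a-b)
def proj(n,p):
    i=ctrl.camera_info(n);E=i['extrinsics'];q=E[:3,:3].T@(np.array(p)-E[:3,3])
    return np.array([i['cx']+i['fx']*q[0]/-q[2],i['cy']-i['fy']*q[1]/-q[2]])
E
python3 - <<'E'
from h import *
np.set_printoptions(precision=4,suppress=True)
im=cv2.imread('pics/top0.png');hsv=cv2.cvtColor(im,cv2.COLOR_BGR2HSV)
m=cv2.inRange(hsv,(15,30,150),(40,255,255));m[:140]=0;m[310:]=0;m[:,:100]=0;m[:,345:]=0
# front edge: lowest cream pixel per column
def fit(pts):
    vx,vy,x,y=cv2.fitLine(np.float32(pts),cv2.DIST_HUBER,0,.01,.01).ravel();return np.array([x,y]),np.array([vx,vy])
def inter(a,b):
    t=np.linalg.solve(np.c_[a[1],-b[1]],b[0]-a[0]);return a[0]+a[1]*t[0]
F=fit([(u,np.where(m[:,u])[0].max()+.5) for u in range(135,312,2)])
L=fit([(np.where(m[v])[0].min()-.5,v) for v in range(242,278,2)])
R=fit([(np.where(m[v])[0].max()+.5,v) for v in range(258,290,2)])
B=fit([(u,np.where(m[:,u])[0].min()-.5) for u in range(155,325,2)])
a,b=inter(F,L),inter(F,R);print('front px',a,b,'back',B)
A,C=onz('top',*a,.115),onz('top',*b,.115);print(A,C,np.linalg.norm(A-C))
y=(A-C)/np.linalg.norm(A-C);x=np.array([y[1],-y[0],0]);yaw=np.degrees(np.arctan2(x[1],x[0]));O=(A+C)/2+x*.13;O[2]=0
print('yaw',yaw,'O',O)
P=lambda mx,my,z:O+x*mx+y*my+[0,0,z]
for nm,q in dict(bl=(.13,.18,.115),br=(.13,-.18,.115),piv=(-.1,0,.184)).items(): print(nm,proj('top',P(*q)),proj('scene',P(*q)))
big=cv2.resize(im[135:305,105:375],None,fx=2.9,fy=2.9,interpolation=cv2.INTER_CUBIC);cv2.imwrite('pics/c1.png',big)
E
```

```text
front px [119.301  280.5628] [344.5   300.923] back (array([239.    , 150.0882], dtype=float32), array([0.9953, 0.0969], dtype=float32))
[0.4959 0.2682 0.115 ] [ 0.4516 -0.1345  0.115 ] 0.40512716310430813
yaw -6.27828653031723 O [0.603  0.0526 0.    ]
bl [152.5103 140.5434] [378.002  378.6943]
br [344.2957 159.1726] [251.326  200.9579]
piv [225.8424 277.6353] [440.6981 186.5247]
```

View pics/c1.png

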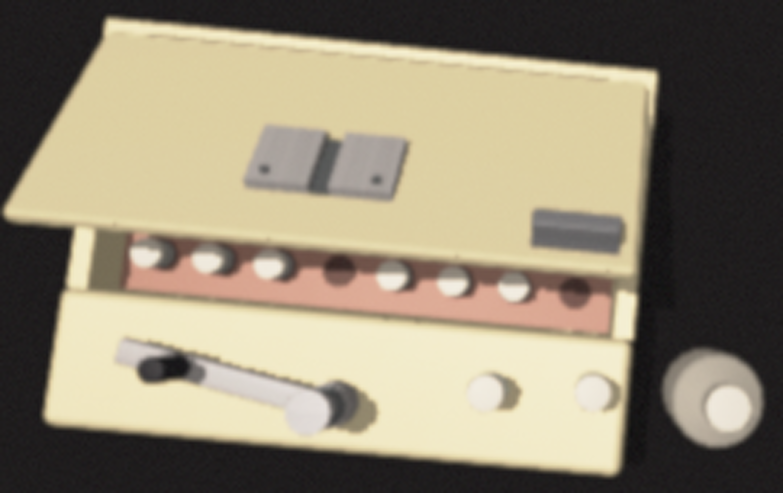

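Reading crop pixels: front corners (44,422) and (620,473), back corners (107,18) and (657,72), knob top (152,370), post cap (307,411), lid front corners (5,214) and (635,272), slot middle from (318,190) to (330,140). My first fit was wrong because the bottle got into the mask, so I use these pixels instead.

```bash
python3 - <<'E'
from h import *
np.set_printoptions(precision=4,suppress=True)
c=lambda u,v:(u/2.9+105-.33,v/2.9+135-.33)
W=[onz('top',*c(*p),.115) for p in((44,422),(620,473),(107,18),(657,72))]
M=np.array([[-.13,.18],[-.13,-.18],[.13,.18],[.13,-.18]])
w=np.array(W)[:,:2];wc=w-w.mean(0)
yaw=np.arctan2((M[:,0]*wc[:,1]-M[:,1]*wc[:,0]).sum(),(M*wc).sum());R=np.array([[np.cos(yaw),-np.sin(yaw)],[np.sin(yaw),np.cos(yaw)]])
O=w.mean(0);print('yaw',np.degrees(yaw),'O',O,'resid',w-(M@R.T+O))
P=lambda x,y,z:np.r_[O+R@[x,y],z]
cap=onz('top',*c(307,411),.184);print('cap',cap,'pred',P(-.1,0,.184))
k=onz('top',*c(152,370),.187);print('knob',k,'swing',np.arctan2(*((R.T@(k[:2]-P(-.1,0,0)[:2]))[::-1])),np.linalg.norm(k[:2]-P(-.1,0,0)[:2]))
print('knob via scene',onz('scene',489,238,.187))
# hinge x: compartment behind 85mm deck; lid 155 => hinge at -0.045+.155..
hx=.115
for u,v in((5,214),(635,272)):
  o,d=ray('top',*c(u,v)); 
  # intersect with vertical plane local y = +-.175
  yv=.175*(1 if u<300 else -1); n=np.r_[R@[0,1],0]; t=(n@(P(0,yv,0)-o))/(n@d); p=o+d*t; l=R.T@(p[:2]-O); print('lid corner local',l,p[2],'angle',np.arctan2(p[2]-.105,hx-l[0]),np.hypot(p[2]-.105,hx-l[0]))
for nm,q in dict(strike0=(hx-.1,0,.115),push=(hx-.125,-.088,.115),pivot=(-.1,0,.115)).items(): print(nm,P(*q))
th=.75
for n_,uv in(('sl',(318,190)),('sl2',(330,140))):
  o,d=ray('top',*c(*uv)); 
  for th in(.65,.7,.75,.8,.85):
    nn=np.r_[R@[np.sin(th),0],np.cos(th)]; q0=P(hx,0,.105)+nn*.014; p=o+d*(nn@(q0-o))/(nn@d); print(n_,th,R.T@(p[:2]-O))
for nm,uv in(('vA',(487,392)),('vB',(596,392))): print(nm,R.T@(onz('top',*c(*uv),.16)[:2]-O),onz('top',*c(*uv),.16))
print('bottle',onz('top',*c(728,408),.15))
E
```

```text
yaw -6.345553117724876 O [0.6046 0.0753] resid [[ 0.0013 -0.0013]
 [ 0.0027  0.0017]
 [-0.0022 -0.0024]
 [-0.0017  0.0021]]
cap [0.506  0.0882 0.184 ] pred [0.5052 0.0864 0.184 ]
knob [0.5304 0.1732 0.187 ] swing 1.3985297341032537 0.09042375521606984
knob via scene [0.5321 0.1771 0.187 ]
lid corner local [-0.0066  0.175 ] 0.20070739644077817 angle 0.6669607481100389 0.15471590455867393
lid corner local [-0.0032 -0.175 ] 0.13921658831809258 angle 0.28183500999254846 0.12302870967048483
strike0 [0.6195 0.0737 0.115 ]
push [ 0.5849 -0.011   0.115 ]
pivot [0.5052 0.0864 0.115 ]
sl 0.65 [0.0238 0.0091]
sl 0.7 [0.0231 0.0067]
sl 0.75 [0.0222 0.0041]
sl 0.8 [0.0213 0.0011]
sl 0.85 [ 0.0202 -0.0023]
sl2 0.65 [0.0561 0.0123]
sl2 0.7 [0.0553 0.0106]
sl2 0.75 [0.0543 0.0088]
sl2 0.8 [0.0532 0.0067]
sl2 0.85 [0.052  0.0043]
vA [-0.0818 -0.0946] [ 0.5128 -0.0097  0.16  ]
vB [-0.076 -0.158] [ 0.5116 -0.0733  0.16  ]
bottle [ 0.4999 -0.1518  0.15  ]
```

```bash
R1='x'; python3 -m jog '[{"claw":1,"dz":0.1},{"claw":1,"dx":0.4,"dy":0.46,"dz":0.13},{"claw":1,"dx":0.4,"dy":0.46,"dz":0.13},{"claw":1,"dx":0.4,"dy":0.46,"dz":0.13},{"claw":1,"dx":0.4,"dy":0.46,"dz":0.13}]' 20
python3 -m jog '[{"claw":1,"dx":0.35,"dy":0.4},{"claw":1,"dx":0.35,"dy":0.4},{"claw":1,"dx":0.35,"dy":0.4},{"claw":1,"dx":0.35,"dy":0.4},{"claw":1,"dx":0.35,"dy":0.4}]'
python3 - <<'E'
from h import *
s=ctrl.read_state();print(s['joint_positions'],s['ee_rot'],s['ee_pos'])
E
```

```text
[-8.16258258e+01  1.48464964e+01  1.19375577e+00  7.64167322e+01
 -7.87375042e-04  8.12550524e+01] [-98.09561057  89.93052265  99.02351164] [ 0.16183875 -0.52539534  0.24773407]invalid input at $[0]: expected keys claw, dx, dy, dz, turn
invalid input at $[0]: expected keys claw, dx, dy, dz, turn
```

All five keys are needed in each row.

```bash
python3 -m jog '[{"claw":1,"dx":0,"dy":0,"dz":0.1,"turn":0},{"claw":1,"dx":0.4,"dy":0.46,"dz":0.13,"turn":0},{"claw":1,"dx":0.4,"dy":0.46,"dz":0.13,"turn":0},{"claw":1,"dx":0.4,"dy":0.46,"dz":0.13,"turn":0},{"claw":1,"dx":0.4,"dy":0.46,"dz":0.13,"turn":0}]' 20
python3 -m jog '[{"claw":1,"dx":0.35,"dy":0.4,"dz":0,"turn":0},{"claw":1,"dx":0.35,"dy":0.4,"dz":0,"turn":0},{"claw":1,"dx":0.35,"dy":0.4,"dz":0,"turn":0},{"claw":1,"dx":0.35,"dy":0.4,"dz":0,"turn":0},{"claw":1,"dx":0.35,"dy":0.4,"dz":0,"turn":0}]'
python3 - <<'E'
from h import *
s=ctrl.read_state();print(s['joint_positions'],s['ee_rot'],s['ee_pos'])
E
```

```text
time: 0.6
ee_pos: [0.2937, -0.3733, 0.298]
ee_rot: [-86.9, 90.0, 110.2]
force: [0.9, -0.2, -0.1]
finger_gap: 0.0129
time: 1.1
ee_pos: [0.4349, -0.2114, 0.2979]
ee_rot: [-117.0, 89.9, 80.4]
force: [0.2, 0.4, -0.3]
finger_gap: 0.0002
[-3.59091625e+01  7.68024722e+00 -7.84014160e-01  8.15615843e+01
  5.22689063e-02  1.26737124e+02] [-116.95161504   89.94169016   80.40208638] [ 0.43493851 -0.21141969  0.29790673]
```

```bash
python3 -m jog '[{"claw":1,"dx":0.42,"dy":0.49,"dz":0,"turn":-0.4},{"claw":1,"dx":0.42,"dy":0.49,"dz":0,"turn":-0.4},{"claw":1,"dx":0.42,"dy":0.49,"dz":0,"turn":-0.4},{"claw":1,"dx":0.42,"dy":0.49,"dz":0,"turn":-0.4},{"claw":1,"dx":0.42,"dy":0.49,"dz":0,"turn":-0.4}]'
python3 -m jog '[{"claw":1,"dx":0,"dy":0,"dz":-0.05,"turn":0},{"claw":1,"dx":0,"dy":0,"dz":-0.1,"turn":0},{"claw":1,"dx":0,"dy":0,"dz":-0.1,"turn":0}]'
```

```text
time: 1.6
ee_pos: [0.5855, -0.037, 0.2979]
ee_rot: [46.0, 90.0, -141.0]
force: [1.1, -1.9, -0.3]
finger_gap: 0.0003
time: 1.9
ee_pos: [0.5837, -0.0379, 0.2552]
ee_rot: [-3.1, 89.7, 170.0]
force: [0.4, 0.1, -0.4]
finger_gap: -0.0001
```

```bash
python3 -m jog '[{"claw":1,"dx":0.052,"dy":0.062,"dz":0,"turn":0},{"claw":1,"dx":0.052,"dy":0.062,"dz":-0.03,"turn":0},{"claw":1,"dx":0.052,"dy":0.062,"dz":-0.06,"turn":0},{"claw":1,"dx":0.052,"dy":0.062,"dz":-0.08,"turn":0}]'
python3 -m jog '[{"claw":1,"dx":0,"dy":0,"dz":-0.015,"turn":0},{"claw":1,"dx":0,"dy":0,"dz":-0.03,"turn":0},{"claw":1,"dx":0,"dy":0,"dz":-0.045,"turn":0},{"claw":1,"dx":0,"dy":0,"dz":-0.06,"turn":0}]'
python3 - <<'E'
from h import *
cv2.imwrite('pics/s2.png',ctrl.camera('scene')[:,:,::-1])
E
```

```text
time: 2.3
ee_pos: [0.6048, -0.014, 0.2251]
ee_rot: [8.4, 89.9, -178.5]
force: [-0.8, 0.1, -0.3]
finger_gap: 0.0003
time: 2.7
ee_pos: [0.6056, -0.0136, 0.2024]
ee_rot: [175.6, 89.9, -11.3]
force: [0.0, -1.1, 3.9]
finger_gap: -0.0001
```

View pics/s2.png

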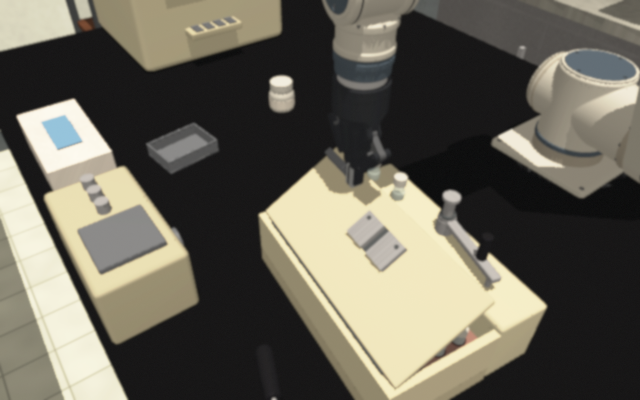

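The fingertip is just touching the lid, at about (355,185), beside the handle at (338,162). I continue pressing slowly.

```bash
for i in 1 2; do python3 -m jog '[{"claw":1,"dx":0,"dy":0,"dz":-0.012,"turn":0},{"claw":1,"dx":0,"dy":0,"dz":-0.024,"turn":0},{"claw":1,"dx":0,"dy":0,"dz":-0.036,"turn":0},{"claw":1,"dx":0,"dy":0,"dz":-0.048,"turn":0},{"claw":1,"dx":0,"dy":0,"dz":-0.06,"turn":0}]'; done
```

```text
time: 3.25
ee_pos: [0.6053, -0.0133, 0.1777]
ee_rot: [-6.9, 90.0, 166.2]
force: [-1.6, 0.2, 2.7]
finger_gap: -0.0002
time: 3.75
ee_pos: [0.6053, -0.0133, 0.1537]
ee_rot: [-6.1, 90.0, 167.0]
force: [-2.7, 0.5, 3.6]
finger_gap: -0.0002
```

```bash
python3 -m jog '[{"claw":1,"dx":0,"dy":0,"dz":-0.01,"turn":0},{"claw":1,"dx":0,"dy":0,"dz":-0.02,"turn":0},{"claw":1,"dx":0,"dy":0,"dz":-0.03,"turn":0},{"claw":1,"dx":0,"dy":0,"dz":-0.038,"turn":0},{"claw":1,"dx":0,"dy":0,"dz":-0.044,"turn":0}]'
python3 -m jog '[{"claw":1,"dx":0,"dy":0,"dz":-0.003,"turn":0},{"claw":1,"dx":0,"dy":0,"dz":-0.006,"turn":0},{"claw":1,"dx":0,"dy":0,"dz":-0.008,"turn":0}]'
```

```text
time: 4.25
ee_pos: [0.6053, -0.0133, 0.1362]
ee_rot: [-4.8, 90.0, 168.3]
force: [-1.8, 0.1, 2.7]
finger_gap: 0.0001
time: 4.55
ee_pos: [0.6054, -0.0133, 0.1333]
ee_rot: [-127.7, 90.0, 45.4]
force: [-2.0, 0.1, 2.9]
finger_gap: 0.0
```

```bash
for i in 1 2; do python3 -m jog '[{"claw":1,"dx":0,"dy":0,"dz":-0.002,"turn":0},{"claw":1,"dx":0,"dy":0,"dz":-0.004,"turn":0},{"claw":1,"dx":0,"dy":0,"dz":-0.004,"turn":0}]'; done
```

```text
time: 4.85
ee_pos: [0.6055, -0.0133, 0.1321]
ee_rot: [176.7, 90.0, -10.2]
force: [-3.2, 0.1, 5.2]
finger_gap: 0.0004
time: 5.15
ee_pos: [0.6055, -0.0134, 0.1319]
ee_rot: [173.9, 89.9, -13.0]
force: [-7.6, 0.5, 16.5]
finger_gap: 0.0003
```

The force rose to 16 N against a stop at a tip height of 0.115, so the lid is shut. I retreat, turn and go above the knob.

```bash
python3 -m jog '[{"claw":1,"dx":0,"dy":0,"dz":0.1,"turn":0},{"claw":1,"dx":0,"dy":0,"dz":0.2,"turn":-0.1},{"claw":1,"dx":0,"dy":0,"dz":0.3,"turn":-0.2},{"claw":0.4,"dx":-0.05,"dy":0.1,"dz":0.35,"turn":-0.34},{"claw":0.4,"dx":-0.1,"dy":0.2,"dz":0.35,"turn":-0.48}]'
python3 -m jog '[{"claw":0.4,"dx":-0.03,"dy":0.1,"dz":0,"turn":-0.14},{"claw":0.4,"dx":-0.06,"dy":0.18,"dz":0,"turn":-0.28},{"claw":0.4,"dx":-0.09,"dy":0.27,"dz":0,"turn":-0.42},{"claw":0.4,"dx":-0.09,"dy":0.27,"dz":0,"turn":-0.56},{"claw":0.4,"dx":-0.09,"dy":0.27,"dz":0,"turn":-0.7}]'
python3 -m jog '[{"claw":0.4,"dx":0,"dy":0,"dz":0,"turn":-0.14},{"claw":0.4,"dx":0,"dy":0,"dz":0,"turn":-0.28},{"claw":0.4,"dx":0,"dy":0,"dz":0,"turn":-0.4},{"claw":0.4,"dx":0,"dy":0,"dz":0,"turn":-0.44},{"claw":0.4,"dx":0,"dy":0,"dz":0,"turn":-0.44}]'
python3 - <<'E'
from h import *
s=ctrl.read_state();print(s['joint_positions'],s['ee_rot'],s['ee_pos'])
i=ctrl.camera_info('wrist');print(i);np.save('w.npy',i['extrinsics'])
a=ctrl.camera('wrist')[:,:,::-1];cv2.imwrite('pics/w3.png',a)
b=ctrl.camera('top')[:,:,::-1];cv2.imwrite('pics/t3.png',b)
E
```

```text
time: 5.65
ee_pos: [0.5461, -0.0851, 0.2664]
ee_rot: [-87.8, 85.1, 72.2]
force: [-0.3, -1.0, -0.8]
finger_gap: 0.0287
time: 6.15
ee_pos: [0.4152, -0.1391, 0.2648]
ee_rot: [-84.2, 77.4, 58.0]
force: [-0.8, -0.5, 0.1]
finger_gap: 0.051
time: 6.65
ee_pos: [0.3038, -0.2094, 0.2646]
ee_rot: [-84.9, 74.2, 34.9]
force: [-0.3, 0.4, -0.2]
finger_gap: 0.0511
[-60.07069937  -4.90484024 -20.15879839  76.14802893  15.71355788
 179.94320003] [-84.89312716  74.22559231  34.89950003] [ 0.30378353 -0.2093726   0.26461359]
{'fx': 289.6457023362255, 'fy': 289.6457023362255, 'cx': 319.5463989112158, 'cy': 197.4679582426993, 'extrinsics': array([[-0.8366584 ,  0.54513413, -0.05321182,  0.31628489],
       [-0.47574364, -0.77141086, -0.42260297, -0.29999606],
       [-0.27142348, -0.32825914,  0.90475147,  0.38380123],
       [ 0.        ,  0.        ,  0.        ,  1.        ]])}
```

View pics/w3.png

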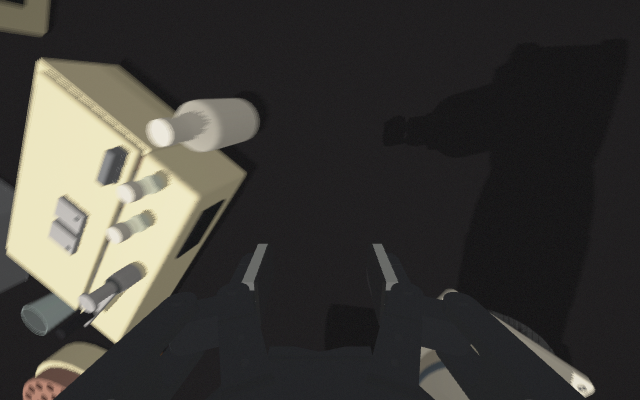

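The tool was dragged aside and tilted because joint 6 ran into its limit; I turned the wrong way. Nothing was touched, and the lid looks flush in this view (strike at (68,225)). I turn positive to come back.

```bash
python3 -m jog '[{"claw":0.4,"dx":0,"dy":0,"dz":0.05,"turn":0.14},{"claw":0.4,"dx":0,"dy":0,"dz":0.05,"turn":0.28},{"claw":0.4,"dx":0,"dy":0,"dz":0.05,"turn":0.42},{"claw":0.4,"dx":0,"dy":0,"dz":0.05,"turn":0.56},{"claw":0.4,"dx":0,"dy":0,"dz":0.05,"turn":0.7}]'
python3 - <<'E'
from h import *
s=ctrl.read_state();print(s['joint_positions'],s['ee_rot'],s['ee_pos'])
E
```

```text
time: 7.25
ee_pos: [0.3054, -0.2089, 0.2847]
ee_rot: [-85.0, 74.2, 77.4]
force: [0.1, 0.3, -0.4]
finger_gap: 0.0511
[-56.29842649   1.98391973 -10.88625754  88.1866132   11.33316849
 140.20722006] [-84.95426984  74.21738876  77.43959796] [ 0.3053864  -0.20886246  0.28466301]
```

The tool now carries a 16° tilt in the jaw plane. The jog axes can't remove that directly. Pressing joint 6 against its opposite limit should tilt it back, so I try that at a safe height, in the open.

```bash
for i in 1 2 3 4 5 6 7; do python3 -m jog '[{"claw":0.4,"dx":0,"dy":0,"dz":0.02,"turn":0.143},{"claw":0.4,"dx":0,"dy":0,"dz":0.02,"turn":0.286},{"claw":0.4,"dx":0,"dy":0,"dz":0.02,"turn":0.429},{"claw":0.4,"dx":0,"dy":0,"dz":0.02,"turn":0.572},{"claw":0.4,"dx":0,"dy":0,"dz":0.02,"turn":0.715}]' >o; done; cat o
python3 - <<'E'
from h import *
s=ctrl.read_state();print(s['joint_positions'],s['ee_rot'],s['ee_pos'])
E
```

```text
time: 10.75
ee_pos: [0.3052, -0.2087, 0.3409]
ee_rot: [-85.0, 74.2, 17.7]
force: [0.1, 0.2, -0.6]
finger_gap: 0.0511
[ -59.57976581   -8.6488529   -12.27688586   82.80738757   15.43992178
 -161.7942396 ] [-84.96381504  74.16370415  17.73402645] [ 0.30521066 -0.20867933  0.34092766]
```

```bash
cat > st.py <<'E'
from h import *
from scipy.spatial.transform import Rotation as Ro
s=ctrl.read_state();R=Ro.from_euler('xyz',s['ee_rot'],degrees=True).as_matrix()
print(np.round(s['time'],2),'j',np.round(s['joint_positions'],1),'p',np.round(s['ee_pos'],4),'F',np.round(s['force'],1),'appr',np.round(R[:,0],3),'jaw',round(np.degrees(np.arctan2(R[1,1],R[0,1])),1),'gap',round(s['finger_gap'],4))
E
for i in 1 2 ; do python3 -m jog '[{"claw":0.4,"dx":0,"dy":0,"dz":0,"turn":0.143},{"claw":0.4,"dx":0,"dy":0,"dz":0,"turn":0.286},{"claw":0.4,"dx":0,"dy":0,"dz":0,"turn":0.429},{"claw":0.4,"dx":0,"dy":0,"dz":0,"turn":0.5},{"claw":0.4,"dx":0,"dy":0,"dz":0,"turn":0.5}]' >o; python3 st.py; done
```

```text
11.25 j [ -50.    -3.3   -7.4   87.4   13.6 -179.9] p [ 0.3433 -0.177   0.3406] F [-0.5  0.2  0.4] appr [ 0.164  0.17  -0.972] jaw -140.4 gap 0.0512
11.75 j [ -27.6    0.2   -3.4   88.2    8.9 -179.9] p [ 0.404  -0.0686  0.3406] F [ 0.2 -0.  -0.7] appr [ 0.045  0.151 -0.988] jaw -117.9 gap 0.0517
```

```bash
python3 -m jog '[{"claw":0.4,"dx":0,"dy":0,"dz":0,"turn":0.143},{"claw":0.4,"dx":0,"dy":0,"dz":0,"turn":0.286},{"claw":0.4,"dx":0,"dy":0,"dz":0,"turn":0.429},{"claw":0.4,"dx":0,"dy":0,"dz":0,"turn":0.5},{"claw":0.4,"dx":0,"dy":0,"dz":0,"turn":0.5}]' >o; python3 st.py;  python3 -m jog '[{"claw":0.4,"dx":0,"dy":0,"dz":0,"turn":0.1},{"claw":0.4,"dx":0,"dy":0,"dz":0,"turn":0.2},{"claw":0.4,"dx":0,"dy":0,"dz":0,"turn":0.2}]' >o; python3 st.py
```

```text
12.25 j [  -6.5    2.7   -0.4   89.1    3.7 -179.9] p [0.4217 0.0545 0.3406] F [0.4 0.1 0.1] appr [-0.03   0.069 -0.997] jaw -96.7 gap 0.0514
12.55 j [   2.2    3.8    0.9   89.3    1.4 -179.9] p [0.4195 0.1065 0.3407] F [-0.3 -0.4  0.2] appr [-0.04   0.023 -0.999] jaw -87.9 gap 0.0514
```

```bash
python3 -m jog '[{"claw":0.4,"dx":0,"dy":0,"dz":0,"turn":0.1},{"claw":0.4,"dx":0,"dy":0,"dz":0,"turn":0.11},{"claw":0.4,"dx":0,"dy":0,"dz":0,"turn":0.11}]' >o; python3 st.py
for i in 1 2 ; do python3 -m jog '[{"claw":0.4,"dx":0,"dy":0,"dz":0,"turn":-0.143},{"claw":0.4,"dx":0,"dy":0,"dz":0,"turn":-0.286},{"claw":0.4,"dx":0,"dy":0,"dz":0,"turn":-0.429},{"claw":0.4,"dx":0,"dy":0,"dz":0,"turn":-0.572},{"claw":0.4,"dx":0,"dy":0,"dz":0,"turn":-0.715}]' >o; done; python3 st.py
```

```text
12.85 j [ 6.500e+00  4.400e+00  1.500e+00  8.940e+01  1.000e-01 -1.799e+02] p [0.4166 0.1322 0.3406] F [ 0.6 -0.5  0. ] appr [-0.04  -0.003 -0.999] jaw -83.5 gap 0.0512
13.85 j [  4.9   2.8  -0.3  87.1   2.3 -95.2] p [0.4168 0.131  0.3407] F [0.1 1.  0.6] appr [-0.006  0.04  -0.999] jaw -169.9 gap 0.0513
```

```bash
python3 -m jog '[{"claw":0.4,"dx":0.1,"dy":0.04,"dz":-0.05,"turn":-0.14},{"claw":0.4,"dx":0.2,"dy":0.08,"dz":-0.1,"turn":-0.28},{"claw":0.4,"dx":0.285,"dy":0.106,"dz":-0.15,"turn":-0.42},{"claw":0.4,"dx":0.285,"dy":0.106,"dz":-0.15,"turn":-0.44},{"claw":0.4,"dx":0.285,"dy":0.106,"dz":-0.15,"turn":-0.44}]' >o; python3 st.py
python3 - <<'E'
from h import *
np.save('w.npy',ctrl.camera_info('wrist')['extrinsics'])
cv2.imwrite('pics/w4.png',ctrl.camera('wrist')[:,:,::-1])
E
```

```text
14.35 j [  8.4  14.6   5.4  80.    2.1 -65.7] p [0.5309 0.1734 0.2796] F [-1.   0.2  0.5] appr [ 0.009  0.038 -0.999] jaw 164.2 gap 0.0512
```

View pics/w4.png

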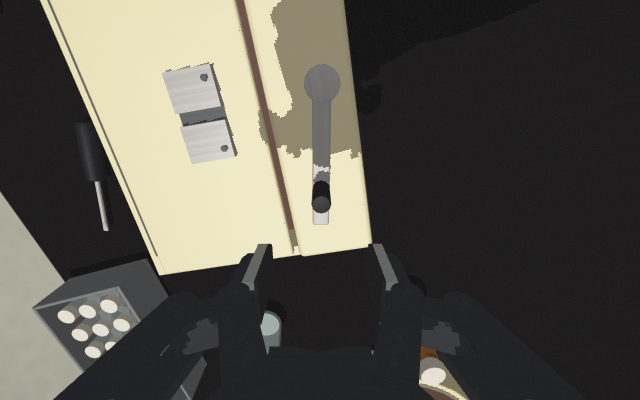

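The lid is flush. The knob top is at (320,204), the post cap at (322,83), and the slot band runs from (179,122) to (225,113).

```bash
python3 - <<'E'
from h import *
np.set_printoptions(precision=4,suppress=True)
i=dict(ctrl.camera_info('wrist'));i['extrinsics']=np.load('w.npy')
def w(u,v,z):
    o,d=ray('wrist',u,v,i);return o+d*(z-o[2])/d[2]
k=w(320,204,.187);c=w(322,83,.184);print('knob',k,'cap',c,'r',np.linalg.norm((k-c)[:2]))
a,b=w(179,122,.123),w(225,113,.123);m=(a+b)/2
print('slot',a,b,m)
mc=[w(160,274,.115),w(372,243,.115)];print('left side corners',mc)  # +y side back/front
y=np.radians(-6.35);R=np.array([[np.cos(y),-np.sin(y)],[np.sin(y),np.cos(y)]])
for piv in (c[:2],np.array([.5055,.0870])):
  l=R.T@(m[:2]-piv);lk=R.T@(k[:2]-piv);print('slot local',l,'swing',np.arctan2(l[1],.116),'knob swing',np.arctan2(lk[1],lk[0]))
d=mc[0]-mc[1];print('yaw side',np.degrees(np.arctan2(d[1],d[0])),'slot yaw',np.degrees(np.arctan2(*(a-b)[1::-1])))
E
```

```text
knob [0.5305 0.1738 0.187 ] cap [0.5046 0.0874 0.184 ] r 0.09024843138647001
slot [0.6421 0.083  0.123 ] [0.5974 0.0872 0.123 ] [0.6197 0.0851 0.123 ]
left side corners [array([0.7436, 0.2362, 0.115 ]), array([0.4947, 0.2636, 0.115 ])]
slot local [0.1147 0.0104] swing 0.08979846891990267 knob swing 1.391096758846384
slot local [0.1138 0.0107] swing 0.09214770548469223 knob swing 1.4017492536026939
yaw side -6.277231626431281 slot yaw -5.337098623315792
```

```bash
python3 -m jog '[{"claw":0.4,"dx":0,"dy":0,"dz":-0.08,"turn":0},{"claw":0.4,"dx":0,"dy":0,"dz":-0.16,"turn":0},{"claw":0.4,"dx":0,"dy":0,"dz":-0.22,"turn":0},{"claw":0.4,"dx":0,"dy":0,"dz":-0.26,"turn":0},{"claw":0.4,"dx":0,"dy":0,"dz":-0.28,"turn":0}]' >o; python3 st.py
python3 -m jog '[{"claw":0.7,"dx":0,"dy":0,"dz":0,"turn":0},{"claw":0.75,"dx":0,"dy":0,"dz":0,"turn":0},{"claw":0.8,"dx":0,"dy":0,"dz":0,"turn":0},{"claw":0.9,"dx":0,"dy":0,"dz":0,"turn":0},{"claw":1,"dx":0,"dy":0,"dz":0,"turn":0}]' 20 >o; python3 st.py
```

```text
14.9 j [  8.5  16.8  -7.9  64.3   2.1 -65.8] p [0.5297 0.1737 0.1687] F [ 0.  -1.1  0. ] appr [ 0.012  0.038 -0.999] jaw 164.3 gap 0.0514
15.4 j [  8.6  16.8  -7.7  64.4   2.1 -65.7] p [0.5309 0.1746 0.1695] F [0.5 0.5 3.7] appr [ 0.013  0.039 -0.999] jaw 164.3 gap 0.015
```

```bash
python3 -m jog '[{"claw":1,"dx":0,"dy":0,"dz":0.01,"turn":0},{"claw":1,"dx":0,"dy":0,"dz":0.02,"turn":0},{"claw":1,"dx":0,"dy":0,"dz":0.03,"turn":0},{"claw":1,"dx":0,"dy":0,"dz":0.036,"turn":0},{"claw":1,"dx":0,"dy":0,"dz":0.036,"turn":0}]' >o; python3 st.py
python3 - <<'E'
import numpy as np
# arc: pivot (.505,.087), r .0902, module yaw -6.3deg ; chord steps from swing 1.395 to .2
P=np.array([.505,.087]);y=np.radians(-6.3);k=lambda s:P+.0902*np.array([np.cos(s+y),np.sin(s+y)])
S=np.linspace(1.395,.195,11)
for a in (0,5):
  for s in S[a+1:a+6]: print(np.round((k(s)-k(S[a]))/.4,4),'turn',round(np.degrees(s-S[a])/60,3))
E
```

```text
15.9 j [  8.6  16.4  -6.2  66.4   2.1 -65.7] p [0.5305 0.1745 0.1834] F [ 0.5 -1.7 -2. ] appr [ 0.012  0.038 -0.999] jaw 164.3 gap 0.0153
[ 0.0254 -0.0092] turn -0.115
[ 0.0496 -0.0213] turn -0.229
[ 0.0721 -0.0363] turn -0.344
[ 0.0927 -0.0538] turn -0.458
[ 0.1111 -0.0737] turn -0.573
[ 0.0158 -0.0219] turn -0.115
[ 0.0289 -0.0456] turn -0.229
[ 0.0391 -0.0707] turn -0.344
[ 0.0462 -0.0968] turn -0.458
[ 0.0501 -0.1235] turn -0.573
```

```bash
python3 -m jog '[{"claw":1,"dx":0.0254,"dy":-0.0092,"dz":0,"turn":-0.115},{"claw":1,"dx":0.0496,"dy":-0.0213,"dz":0,"turn":-0.229},{"claw":1,"dx":0.0721,"dy":-0.0363,"dz":0,"turn":-0.344},{"claw":1,"dx":0.0927,"dy":-0.0538,"dz":0,"turn":-0.458},{"claw":1,"dx":0.1111,"dy":-0.0737,"dz":0,"turn":-0.573}]' >o; python3 st.py
python3 -m jog '[{"claw":1,"dx":0.0158,"dy":-0.0219,"dz":0,"turn":-0.115},{"claw":1,"dx":0.0289,"dy":-0.0456,"dz":0,"turn":-0.229},{"claw":1,"dx":0.0391,"dy":-0.0707,"dz":0,"turn":-0.344},{"claw":1,"dx":0.0462,"dy":-0.0968,"dz":0,"turn":-0.458},{"claw":1,"dx":0.0495,"dy":-0.118,"dz":0,"turn":-0.55}]' >o; python3 st.py
python3 -m jog '[{"claw":1,"dx":0,"dy":0,"dz":0,"turn":0},{"claw":1,"dx":0,"dy":0,"dz":0,"turn":0}]' >o; python3 st.py
python3 - <<'E'
from h import *
np.save('w.npy',ctrl.camera_info('wrist')['extrinsics'])
a=ctrl.camera('wrist')[:,:,::-1];b=ctrl.camera('top')[135:305,105:375,::-1]
cv2.imwrite('pics/m5.png',np.vstack([cv2.resize(a,(480,300)),cv2.resize(b,(477,300),interpolation=cv2.INTER_CUBIC)[:, :477] if 0 else cv2.resize(b,(480,300),interpolation=cv2.INTER_CUBIC)]))
E
```

```text
16.4 j [  5.4  19.2  -2.2  66.7   1.2 -34.2] p [0.575  0.1449 0.1827] F [-1.3 -1.3 -3.3] appr [ 0.031  0.025 -0.999] jaw 129.6 gap 0.0155
16.9 j [ 1.3 19.9 -1.1 66.8  0.2 -5.4] p [0.5946 0.0974 0.1827] F [-1.9  1.  -2.1] appr [ 0.039  0.004 -0.999] jaw 96.6 gap 0.0154
17.1 j [ 1.3 19.9 -1.1 66.8  0.2 -5.7] p [0.5945 0.0978 0.1828] F [-1.2 -1.1 -3. ] appr [ 0.039  0.004 -0.999] jaw 97.0 gap 0.0152
```

View pics/m5.png

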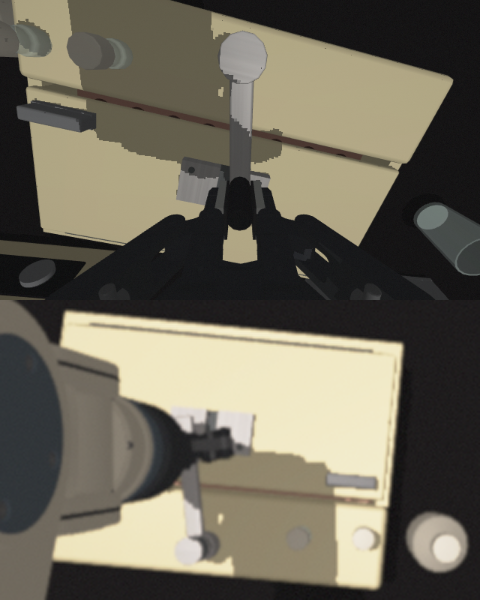

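The hook is lifted and over the +y land, at a swing of about 0.23. I lower it onto the land and open the claw into a loose cage, so that weight alone drops the nose.

```bash
python3 -m jog '[{"claw":1,"dx":0,"dy":0,"dz":-0.005,"turn":0},{"claw":1,"dx":0,"dy":0,"dz":-0.01,"turn":0},{"claw":1,"dx":0,"dy":0,"dz":-0.014,"turn":0},{"claw":1,"dx":0,"dy":0,"dz":-0.016,"turn":0},{"claw":1,"dx":0,"dy":0,"dz":-0.016,"turn":0}]' >o; python3 st.py
python3 -m jog '[{"claw":0.76,"dx":0,"dy":0,"dz":0,"turn":0},{"claw":0.76,"dx":0,"dy":0,"dz":0,"turn":0},{"claw":0.76,"dx":0,"dy":0,"dz":0,"turn":0}]' >o; python3 st.py
python3 -m jog '[{"claw":0.76,"dx":0,"dy":-0.002,"dz":0,"turn":0},{"claw":0.76,"dx":0,"dy":-0.004,"dz":0,"turn":0},{"claw":0.76,"dx":0,"dy":-0.006,"dz":0,"turn":0},{"claw":0.76,"dx":0,"dy":-0.008,"dz":0,"turn":0},{"claw":0.76,"dx":0,"dy":-0.01,"dz":0,"turn":0}]' >o; python3 st.py
```

```text
17.7 j [ 1.3 20.  -1.7 65.9  0.2 -5.6] p [0.5945 0.098  0.1775] F [-5.9  0.1  5.7] appr [ 0.04   0.004 -0.999] jaw 96.9 gap 0.0152
18.0 j [ 1.3 20.1 -1.7 65.9  0.2 -5.6] p [0.595  0.0979 0.1767] F [-0.8 -0.6  0.3] appr [ 0.04   0.004 -0.999] jaw 96.9 gap 0.0207
18.5 j [ 0.9 20.  -1.8 65.9  0.2 -6. ] p [0.5949 0.094  0.1767] F [ 0.5  1.8 -0.2] appr [ 0.04   0.004 -0.999] jaw 96.9 gap 0.0204
```

```bash
for i in 1 2 3; do python3 -m jog '[{"claw":0.76,"dx":0,"dy":-0.0015,"dz":0,"turn":0},{"claw":0.76,"dx":0,"dy":-0.003,"dz":0,"turn":0},{"claw":0.76,"dx":0,"dy":-0.0045,"dz":0,"turn":0},{"claw":0.76,"dx":0,"dy":-0.006,"dz":0,"turn":0},{"claw":0.76,"dx":0,"dy":-0.0075,"dz":0,"turn":0}]' >o; python3 st.py; done
```

```text
19.0 j [ 0.6 20.  -1.9 65.8  0.2 -6.3] p [0.5948 0.0908 0.1767] F [1.4 1.9 0.1] appr [ 0.04   0.004 -0.999] jaw 96.9 gap 0.0207
19.5 j [ 0.3 19.9 -1.9 65.8  0.2 -6.6] p [0.5947 0.0878 0.1767] F [ 0.4  2.  -0.2] appr [ 0.04   0.004 -0.999] jaw 96.9 gap 0.0203
20.0 j [ 0.  19.9 -2.  65.8  0.2 -6.9] p [0.5947 0.0847 0.1766] F [ 0.5  2.2 -1.4] appr [ 0.04   0.004 -0.999] jaw 96.9 gap 0.0206
```

```bash
for i in 1 2; do python3 -m jog '[{"claw":0.76,"dx":0,"dy":-0.0015,"dz":0,"turn":0},{"claw":0.76,"dx":0,"dy":-0.003,"dz":0,"turn":0},{"claw":0.76,"dx":0,"dy":-0.0045,"dz":0,"turn":0}]' >o; python3 st.py; done
```

```text
20.3 j [-0.2 19.9 -2.1 65.8  0.2 -7.1] p [0.5946 0.0827 0.1766] F [-0.2  0.9 -0. ] appr [ 0.039  0.003 -0.999] jaw 96.9 gap 0.0207
20.6 j [-0.3 19.9 -2.1 65.8  0.2 -7.2] p [0.5947 0.0811 0.1766] F [-0.5  1.   0.2] appr [ 0.04   0.004 -0.999] jaw 96.9 gap 0.0208
```

```bash
for i in 1 2; do python3 -m jog '[{"claw":0.76,"dx":0,"dy":-0.001,"dz":0,"turn":0},{"claw":0.76,"dx":0,"dy":-0.002,"dz":0,"turn":0},{"claw":0.76,"dx":0,"dy":-0.003,"dz":0,"turn":0}]' >o; python3 st.py; done
```

```text
20.9 j [-0.4 19.8 -2.1 65.8  0.3 -7.3] p [0.5947 0.0804 0.1767] F [-0.4  4.4 -0.5] appr [ 0.04   0.005 -0.999] jaw 96.9 gap 0.0205
21.2 j [-0.5 19.8 -2.1 65.8  0.4 -7.5] p [0.5947 0.0798 0.1767] F [-0.   9.1 -0.3] appr [ 0.04   0.006 -0.999] jaw 96.9 gap 0.0202
```

```bash
python3 - <<'E'
from h import *
a=ctrl.camera('wrist')[20:330,180:460,::-1];b=ctrl.camera('scene')[130:330,240:560,::-1]
cv2.imwrite('pics/m6.png',np.hstack([cv2.resize(a,(400,443)),cv2.resize(b,(400,443*1),interpolation=cv2.INTER_CUBIC)]))
E
```

```text
(no output)
```

View pics/m6.png

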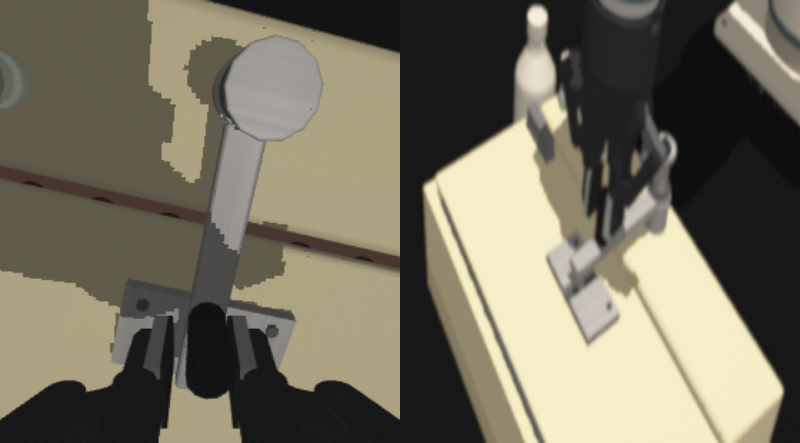

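A 9 N sideways stop, with the hook arm lying in line with the slot in both views. I back off, open and rise clear, then check.

```bash
python3 -m jog '[{"claw":0.76,"dx":0,"dy":0.003,"dz":0,"turn":0},{"claw":0.74,"dx":0,"dy":0.006,"dz":0,"turn":0},{"claw":0.5,"dx":0,"dy":0.006,"dz":0,"turn":0},{"claw":0.4,"dx":0,"dy":0.006,"dz":0,"turn":0},{"claw":0.4,"dx":0,"dy":0.006,"dz":0,"turn":0}]' >o; python3 st.py
python3 -m jog '[{"claw":0.4,"dx":0,"dy":0,"dz":0.04,"turn":0},{"claw":0.4,"dx":0,"dy":0,"dz":0.1,"turn":0},{"claw":0.4,"dx":0,"dy":0,"dz":0.2,"turn":0},{"claw":0.4,"dx":0,"dy":0,"dz":0.3,"turn":0},{"claw":0.4,"dx":-0.05,"dy":-0.1,"dz":0.35,"turn":0}]' >o; python3 st.py
for i in 1 2; do python3 -m jog '[{"claw":0.4,"dx":-0.05,"dy":-0.12,"dz":0,"turn":0},{"claw":0.4,"dx":-0.1,"dy":-0.24,"dz":0,"turn":0},{"claw":0.4,"dx":-0.15,"dy":-0.36,"dz":0,"turn":0},{"claw":0.4,"dx":-0.2,"dy":-0.48,"dz":0,"turn":0},{"claw":0.4,"dx":-0.2,"dy":-0.48,"dz":0,"turn":0}]' >o; python3 st.py; done
python3 - <<'E'
from h import *
t=ctrl.camera('top')[:,:,::-1];s=ctrl.camera('scene')[:,:,::-1];cv2.imwrite('pics/t7.png',t);cv2.imwrite('pics/s7.png',s)
cv2.imwrite('pics/m7.png',np.vstack([cv2.resize(t[135:305,105:375],(476,300),interpolation=cv2.INTER_CUBIC),cv2.resize(s[130:330,240:557],(476,300),interpolation=cv2.INTER_CUBIC)]))
E
```

```text
21.8 j [-0.4 19.9 -2.1 65.8  0.2 -7.2] p [0.5948 0.081  0.1767] F [-0.2  0.5 -0. ] appr [ 0.04   0.003 -0.999] jaw 96.9 gap 0.051
22.3 j [ -4.2  15.5  12.3  84.4   0.4 -11.3] p [0.5763 0.0432 0.3194] F [ 1.  -1.9 -0.8] appr [ 0.044  0.004 -0.999] jaw 97.1 gap 0.051
22.8 j [-27.4   9.5   4.1  82.7   1.2 -34. ] p [ 0.4929 -0.1548  0.3168] F [ 0.6 -0.2  0.3] appr [ 0.04   0.002 -0.999] jaw 96.6 gap 0.0511
23.3 j [-49.9  12.2   7.4  83.9   1.8 -56.5] p [ 0.413  -0.3468  0.316 ] F [ 0.7  0.6 -0.1] appr [ 0.039  0.003 -0.999] jaw 96.6 gap 0.0512
```

View pics/m7.png

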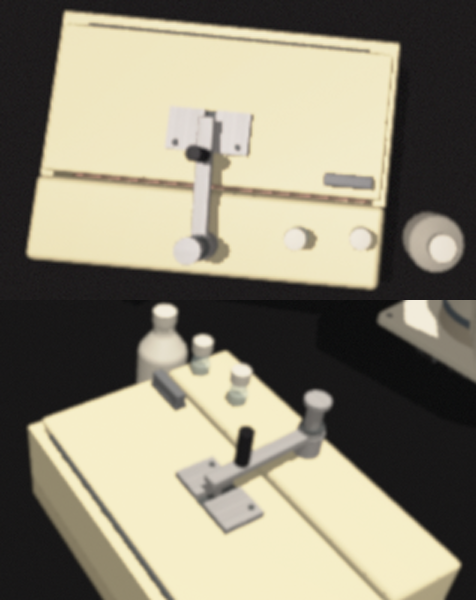

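```bash
python3 - <<'E'
from h import *
np.set_printoptions(precision=4,suppress=True)
def blob(f,box):
    u0,v0,u1,v1=box;im=cv2.imread(f)[v0:v1,u0:u1];m=(im.max(2)<60).astype(np.uint8)
    n,l,st,c=cv2.connectedComponentsWithStats(m);j=1+st[1:,4].argmax();ys,xs=np.where(l==j)
    return xs.min()+u0,xs.max()+u0,ys.min()+v0,ys.max()+v0,len(xs)
for tag,tb,sb,sw in(('start',(140,245,185,275),(465,220,510,275),1.395),('end',(200,212,235,235),(385,205,425,255),.075)):
    print(tag,'top',blob(f'pics/top0.png' if tag=='start' else 'pics/t7.png',tb),'scene',blob('pics/scene0.png' if tag=='start' else 'pics/s7.png',sb))
    a=sw-np.radians(6.3);x,y=.505+.0902*np.cos(a),.087+.0902*np.sin(a)
    for L in(0,.007,.014): print('  lift',L,'pred knob top top',proj('top',(x,y,.187+L)),'scene',proj('scene',(x,y,.187+L)))
# nose end of arm / tip at lift 0 and 7mm in scene
E
```

```text
start top (np.int64(160), np.int64(169), np.int64(258), np.int64(264), 60) scene (np.int64(465), np.int64(509), np.int64(220), np.int64(268), 1442)
  lift 0 pred knob top top [156.8709 262.2583] scene [487.7047 235.9178]
  lift 0.007 pred knob top top [155.0624 262.5025] scene [488.9186 232.1673]
  lift 0.014 pred knob top top [153.2105 262.7525] scene [490.1491 228.3655]
end top (np.int64(217), np.int64(223), np.int64(220), np.int64(225), 35) scene (np.int64(397), np.int64(407), np.int64(216), np.int64(240), 190)
  lift 0 pred knob top top [213.4911 221.2388] scene [404.9527 217.3689]
  lift 0.007 pred knob top top [212.3716 221.0007] scene [405.5813 213.6341]
  lift 0.014 pred knob top top [211.2258 220.757 ] scene [406.2181 209.8502]
```

```bash
python3 -c "
from plant import ctrl
print(ctrl.sign_off(), ctrl.read_state()['time'])"
```

```text
the job is handed in; nothing more can be done
the job is handed in; nothing more can be done
```

The sample module is closed and latched, and I handed the job in at about 23.4 s of the 61 s allowed.

**Lid:** I lowered it with the closed fingers at about 3–5 N. It met its stop at 16 N with the fingertips at a height of 0.115 m, which is the shut height.

**Hook:** I lifted it 14 mm by the knob, swung it over the +y land and set it down there. With the fingers loose around the knob, I dragged it slowly until it stopped sideways at 9 N. That stop shows the nose fell into the slot by its own weight. I then backed off, opened the gripper and moved clear.

**Last checks:**
- **Lid and hook:** the lid looks flush and the hook arm lies in line with the slot.
- **Vials and bottle:** both vials and the wash bottle appear to stand where they were. I judged this by eye and did not measure it.
- **Nose depth:** the knob top sits in the scene image (row 216) where lift 0 predicts it; at 7 mm it would be about 4 pixels higher.
- **Disagreement:** the stop put the slot about 2 mm from where the camera placed it. That is within the calibration error.

**Mishap:** after shutting the lid I turned the wrist the wrong way into joint 6's limit. This dragged the tool sideways and tilted it 16° in free air, touching nothing. Pressing against the opposite limit brought it back, leaving about 2° of tilt.

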